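Grease the drum sander's bearing

TASK

Put the drum sander into service mode: on its push-button station press the red stop button fully and then the yellow service button fully, never the green start button. Then take the push-type grease gun out of its wooden stand, press its coupler squarely onto the tilted grease nipple on the sander's green bearing housing until it snaps home over the nipple's head, and keep pushing so that the gun's spring-loaded nozzle is driven well over half of its stroke into the gun. Finish like that, still gripping the gun and holding it pushed against its spring; leave everything else on the bench where it is.

Things in the scene. Friction and masses are not known exactly. Their poses are not given: they have to be found in the camera images.
- station: grey push-button station fixed to the bench, 85 x 190 x 50 mm; origin at the centre of its underside, z up, y along its length. Three buttons in a row on top: red at y = +60 mm, green at 0, yellow at -60 mm. Place and yaw vary; station and stand may change sides
- btn_stop_top (a point): centre of the top of the red stop button (32 mm across, in a black collar 48 mm across and 12 mm tall), 68 mm above the bench; pressed straight down
- btn_service_top (a point): centre of the top of the yellow service button, same size and height
- btn_start_top (a point): centre of the top of the green start button, same size and height: not to be pressed
- btn_stop (a joint): travel of the red button, 0 up to 0.006 m fully down; springs back when let go; fully down takes 5 N; counts as pressed beyond 4 mm
- btn_service (a joint): travel of the yellow button, likewise
- btn_start (a joint): travel of the green button, likewise
- stand: fixed wooden stand for the gun, 110 x 112 mm, 109 mm tall: a top plate with a 42 mm hole over two side walls. Origin at the centre of its underside, below the hole. The gun hangs upright in the hole by its flange and comes out straight up; it must rise 95 mm for its coupler to clear the plate
- gun: push-type grease gun, 0.45 kg, upright in the stand at the start. Origin on its axis at the underside of its red flange (56 mm across, 6 thick), 109 mm above the bench at first; z up the axis, away from the coupler. z 6 to 58 mm: square black grip 28 x 28 mm, flats square to x and y; fingertips can push on the flange below it. z 0 to -45: red barrel 34 mm across; below, the steel nozzle
- nozzle (a joint): how far the nozzle has been driven up into the gun, 0 (fully out, at rest) to 0.015 m (stop); its spring takes 9 N to start and 16.5 N at the stop. More than 8 mm is asked for at the end
- coupler_mouth (a point): centre of the open mouth of the coupler at the foot of the nozzle; on the gun's axis at z = -91 mm with the nozzle out. The coupler is a steel cup 34 mm across, its mouth flared to about 25 mm, its bore 18 mm
- coupler_seat (a point): centre of the flat bottom of the coupler's bore, 17 mm inside the mouth; at gun z = -74 mm with the nozzle out (plus its travel). It meets the flat top of the nipple's head when home. Two sprung balls in the bore snap under the head; passing it takes about 8 N, felt from 8 to 4 mm before home
- sander: drum sander fixed to the bench: grey base plate 270 x 170 mm, green bearing housing, shaft along y 55 mm up; blue motor at +x (116 mm tall), yellow belt guard 112 mm tall at -y, brown sanding drum at +y. Origin on the bench below the middle of the housing. Place and yaw vary
- nipple: brass button-head grease nipple on the green housing: head 16 mm across, 7 mm thick, coned above and below, neck 11 mm, standing 28 mm out of an aluminium boss 26 mm across. Origin at the centre of the head's flat top, about 127 mm above the bench; z straight out along its axis, which leans 25 degrees from vertical towards the sander's -x (away from the motor)
- nipple_head (a point): the same point, the centre of the flat top of the nipple's head
- glue: white glue bottle with a red cap, 66 mm across, 190 mm tall, standing; a bystander, leave it
- screw_jar: jar of brass screws with a steel lid, 72 mm across, 90 mm tall, standing; a bystander, leave it
- chisel: yellow-handled chisel, 230 mm long, 29 mm thick, lying; origin between handle and blade, x to the blade; a bystander, leave it
- screwdriver: orange-handled screwdriver lying on the bench, x along it to the tip; a bystander, leave it
- sanding_block: cork sanding block 100 x 50 x 30 mm; a bystander, leave it
- hammer: wooden-handled hammer lying on the bench, x along it to the head; a bystander, leave it
- mug: blue mug, 80 mm across, 95 mm tall; a bystander, leave it
Not all that is in view belongs to the job. What is shaped like the stand but turquoise is not meant.

How it is judged:
On the way, in this order (a step that is already met when the one before it is completed fails the run):
1. the red stop button is pressed (beyond 4 mm of its 6 mm) (value of joint btn_stop above 0.004 m), for 0.05 s.
2. then the yellow service button is pressed (beyond 4 mm of its 6 mm) (value of joint btn_service above 0.004 m), for 0.05 s.
3. the grease gun is drawn up out of its stand (z of gun in the frame of stand above 0.17 m and contact force between the fingers and gun above 1 N), for 0.1 s.
4. the coupler has snapped home squarely on the nipple (seat within 3 mm, axes within 0.15 rad) (distance between coupler_seat and nipple_head below 0.003 m and angle between the z axis of gun and the z axis of nipple, either way round below 0.15 rad), for 0.2 s.
At the end, for the whole second after the job is handed in: The gripper still holds the gun, its coupler home on the nipple (seat within 3 mm of the head's top, axes within 0.15 rad), the nozzle driven more than 8 mm of its 15 mm into the gun and steady, the gun pressing on the nipple with more than 6 N and clear of its stand (all of step 4 and value of joint nozzle above 0.008 m and contact force between gun and nipple above 6 N and contact force between the fingers and gun above 3 N and contact force between gun and stand below 0.5 N and velocity of joint nozzle between -0.01 and 0.01 m/s); the arm keeps its last pose, push and grip.
It fails at once if the green start button is pressed (beyond 2 mm) (value of joint btn_start above 0.002 m).
It fails at once if a bystander (bottle, jar, chisel, screwdriver, sanding block, hammer or mug) is moved by more than 30 mm (distance of any of glue, screw_jar, chisel, screwdriver, sanding_block, hammer, mug from where it was at the start of the episode above 0.03 m).
It also fails if it takes over 54 s, if anything falls off the work surface, if the arm or the gripper's body presses on something with over 40 N, if the wrist force passes 120 N, or if a joint passes its speed limit or range.

ROBOT

A 6-joint arm with a two-finger parallel gripper is mounted at the origin on the work surface. World frame = base frame: x ahead of the robot, y to its left, z up, the work surface at z = 0. Lengths are in m, angles in rad, forces in N, time in s.
With the tool pointing down it reaches from about 0.35 to 0.925 m from the base axis. Payload 6.4 kg.
Tool frame: the origin (TCP) lies between the finger pads; the fingertips stand 11 mm ahead of it and the grasp point (between the pads) lies 8 mm behind it; z points along the fingers, y is the line along which they close (so a half turn about z gives the same grasp; the last joint's range is limited). The gripper opens to 85 mm and grips with 20 to 120 N. Pads are 22 mm wide; open, the fingers measure 114 mm over their backs; the gripper's body (76 mm by 85 mm) begins 54 mm behind the grasp point. The pads swing forward as they close: fully open they stand 13 mm farther back than shut.
Start: joints at [-1.324, 0.245, 1.558, -0, 1.339, -0.174], TCP at [0.266, -0.593, 0.211] pointing down, gripper open.
Joint ranges: [-3.13, 3.13], [-1.02, 2.26], [0.13, 2.54], [-0.95, 4.09], [0.21, 2.88], [-2.74, 2.74]. Speed limits (rad/s): [2.57, 2.57, 3.14, 3.14, 3.14, 3.14].

INTERFACE

Orientations are given as a unit quaternion [x, y, z, w].
In Python, from plant import state, snapshot, calibration, close_job gives the robot as it stands.
- The arm moves only by the tool jog_arm, never from a script. Its arguments are lists of equal length, an entry for each row: "offset": the shift along the tool's x, y, z in m, a list of three; "angular": the turn, a rotation vector about the tool's x, y, z in degrees, a list of three; "grip": the opening, from 0 (shut) to 1 (fully open). In form: {"offset": [[dx, dy, dz], ...], "angular": [[wx, wy, wz], ...], "grip": [grip, ...]}. A call has 1 to 20 rows; each row shifts and turns the commanded pose from where the row before left it, along the tool's axes as they then stand; what a row does not reach is not made up. A row lasts 1/10 s, in which the tool goes at most 50 mm and 8.59 degrees, less where a joint would pass 70% of its speed; a pose out of reach is approached as far as the arm can. A call is refused whole if a number of a shift passes 0.05 or a number of a turn 8.59, either way. A call with a gripper value outside its range is refused whole. The fingers move at their own pace and stop on an object; "force" is the grip in N (left out, the last holds). Time passes only in rows, so rows that do not move let the fingers close. It gives the time, the measured TCP pose, the force, the opening and the grip force at its end, in the units of the state.
- state(): the state, without advancing time (a new reading comes with each control period).
- snapshot(name): name is "side" or "top" or "wrist"; returns the picture (384x512x3 uint8, red, green, blue); there is no depth.
- calibration(name): a dict with "camera_matrix" (3x3 intrinsics, pixels), "dist" ([k1, k2, p1, p2, k3] as OpenCV has them; the pictures are not rectified), "position" and "rotation" of the camera in the world. Camera axes: x right, y down, z forward; pixel columns grow to the right and rows downward; lengths in m; the calibration is good to about 2 mm. A picture is of the moment at which its call begins: read the wrist's pose just before it. calibration takes no time and is no camera call; for the wrist camera it gives the pose at the moment of the call.
- close_job(): hands the job in; it is judged then, once.
The state is a dict: "time": time; "joint_positions": joint angles; "qvel": joint speeds; "joint_torque": joint torques, N m; "tcp_pos": TCP position; "eef_rot": TCP orientation; "contact_force": force on the tool from outside, world axes, zero at the start; "ft_torque": the same for the moment, N m; "finger_gap": opening from 0.0 (shut) to 1.0 (fully open); "gripper_force": force on a finger pad.
Only numpy, scipy, OpenCV 4.12 (cv2) and the standard library are available. Lean on these libraries where they do the work, as an engineer would, in place of code of your own. Each camera call takes 0.05 s, during which the arm holds its last target. There are 200 camera calls.

## Working session

There is one attempt and no reset: what is moved stays moved. The work goes in short steps, Python scripts to look and compute and a tool call to move; the robot and the scene stay as the last step left them, time stands still between calls to the robot, and variables do not carry over. Pictures are saved under pics/ and viewed, at most 10 in all, crops included, and the job is handed in when it is done.

Besides the shell and the picture viewer there is one more tool, called after "Emit:" as a command line: name --argument value ..., lists and objects as JSON in quotes. jog_arm: Moves the arm, as the interface text tells. Its arguments: {"type":"object","properties":{"offset":{"type":"array","items":{"type":"array","items":{"type":"number"}}},"angular":{"type":"array","items":{"type":"array","items":{"type":"number"}}},"grip":{"type":"array","items":{"type":"number"}},"force":{"type":"number"}},"required":["offset","angular","grip"]}

```bash
mkdir -p pics; ls; python3 - <<'E'
from plant import *
import cv2,numpy as np
np.set_printoptions(precision=4,suppress=True)
for n in ["top","side"]:
    cv2.imwrite(f"pics/{n}0.png",cv2.cvtColor(cv2.resize(snapshot(n),None,fx=1.5,fy=1.5,interpolation=cv2.INTER_CUBIC),cv2.COLOR_RGB2BGR))
    print(n,calibration(n))
print(calibration("wrist"));print(state())
E
```

```text
pics
top {'camera_matrix': array([[455.5537,   0.    , 255.9505],
       [  0.    , 455.5537, 190.4014],
       [  0.    ,   0.    ,   1.    ]]), 'dist': array([-0.0511,  0.    ,  0.    ,  0.    ,  0.    ]), 'position': array([ 0.3789, -0.0106,  1.5643]), 'rotation': array([-0.6996,  0.7141, -0.0113,  0.0219])}
side {'camera_matrix': array([[378.3309,   0.    , 259.5994],
       [  0.    , 378.3309, 188.4763],
       [  0.    ,   0.    ,   1.    ]]), 'dist': array([-0.0335,  0.    ,  0.    ,  0.    ,  0.    ]), 'position': array([-0.1812, -0.9338,  0.9704]), 'rotation': array([ 0.8613, -0.2509,  0.1287, -0.4228])}
{'camera_matrix': array([[344.1493,   0.    , 252.6049],
       [  0.    , 344.1493, 193.5092],
       [  0.    ,   0.    ,   1.    ]]), 'dist': array([-0.1047,  0.    ,  0.    ,  0.    ,  0.    ]), 'position': array([ 0.3278, -0.565 ,  0.3718]), 'rotation': array([ 0.8314, -0.5387, -0.0746,  0.1138])}
{'time': 0.1, 'joint_positions': array([-1.3241,  0.2458,  1.5589, -0.    ,  1.3387, -0.1741]), 'qvel': array([-0.0001, -0.0015, -0.0029, -0.0002, -0.    , -0.0012]), 'joint_torque': array([  0.0009, -43.0671, -32.7128,  -0.0001,   0.0028,   0.    ]), 'tcp_pos': array([ 0.2654, -0.5928,  0.2096]), 'eef_rot': array([ 0.9779,  0.2089, -0.    , -0.0009]), 'contact_force': array([-0.7671, -0.9329, -0.2997]), 'ft_torque': array([ 0.0402, -0.0191, -0.068 ]), 'gripper_force': 0.0, 'finger_gap': 0.9949062611421803}
```

View pics/top0.png

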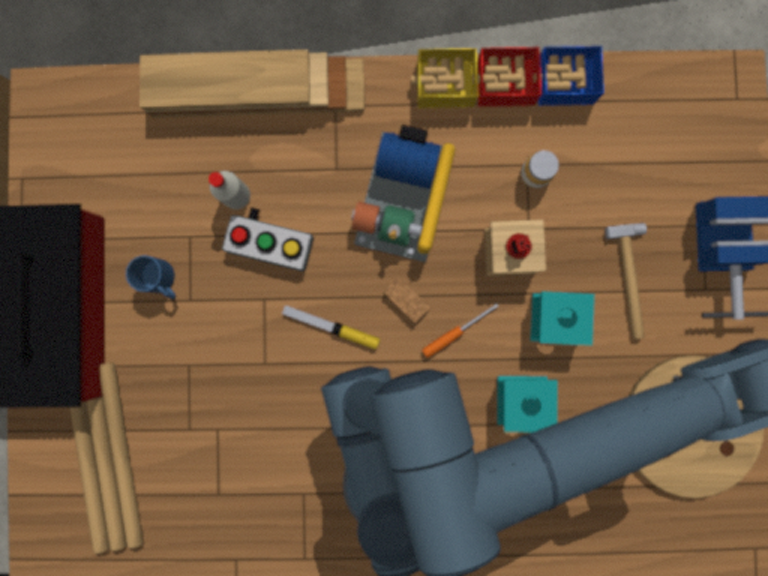

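View pics/side0.png

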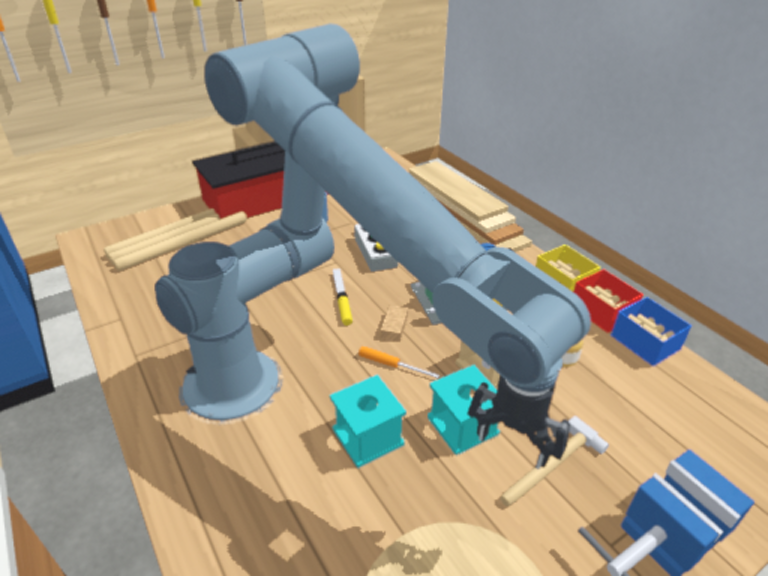

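The top view shows the station's red, green and yellow buttons at (240,235), (265,242) and (291,248). The gun in the wooden stand is at (518,246), and the sander's nipple is near (395,232) with its motor up-image. The side view shows the arm hiding most of this. Next I'll measure these points.

```bash
cat > h.py <<'E'
from plant import *
import cv2,numpy as np
from scipy.spatial.transform import Rotation as R
np.set_printoptions(precision=4,suppress=True)
def ray(cal,uv):
    n=cv2.undistortPoints(np.array([[uv]],float),cal["camera_matrix"],cal["dist"])[0,0]
    d=R.from_quat(cal["rotation"]).apply([n[0],n[1],1]); return np.array(cal["position"]),d
def onz(cal,uv,z):
    p,d=ray(cal,uv); return p+d*(z-p[2])/d[2]
def proj(cal,P):
    r=R.from_quat(cal["rotation"]).inv(); P=np.atleast_2d(P)
    return cv2.projectPoints(r.apply(P-cal["position"]),np.zeros(3),np.zeros(3),cal["camera_matrix"],cal["dist"])[0][:,0]
def tri(obs):
    A=np.zeros((3,3));b=np.zeros(3)
    for c,uv in obs:
        p,d=ray(c,uv); d=d/np.linalg.norm(d); M=np.eye(3)-np.outer(d,d); A+=M;b+=M@p
    return np.linalg.solve(A,b)
def blob(im,box,lo,hi):
    x0,y0,x1,y1=box; hsv=cv2.cvtColor(im,cv2.COLOR_RGB2HSV)[y0:y1,x0:x1]
    m=cv2.inRange(hsv,np.array(lo),np.array(hi)); n,l,s,c=cv2.connectedComponentsWithStats(m)
    i=1+np.argmax(s[1:,4]); return c[i]+[x0,y0],s[i,4]
def goto(P,Rt):
    """from current pose: tool-frame offset and rotvec(deg) to target"""
    s=state(); r=R.from_quat(s["eef_rot"])
    print("off",r.inv().apply(np.array(P)-s["tcp_pos"]),"rot",(r.inv()*Rt).as_rotvec(degrees=True))
def save(im,name,box=None,f=1.5):
    if box: im=im[box[1]:box[3],box[0]:box[2]]
    cv2.imwrite("pics/"+name,cv2.cvtColor(cv2.resize(im,None,fx=f,fy=f,interpolation=cv2.INTER_CUBIC),cv2.COLOR_RGB2BGR))
E
python3 - <<'E'
from h import *
im=snapshot("top");c=calibration("top")
B={}
for n,box,lo,hi in [("red",(150,145,170,168),(0,120,60),(8,255,255)),("green",(168,150,186,172),(50,80,40),(90,255,255)),("yel",(184,155,204,175),(18,120,80),(35,255,255)),("gun",(335,150,360,175),(0,130,40),(8,255,255)),("housing",(250,135,285,168),(50,60,30),(95,255,255)),("guard",(275,90,305,170),(18,120,80),(32,255,255)),("motor",(245,80,295,130),(100,100,30),(130,255,255))]:
    uv,a=blob(im,box,lo,hi); z={"gun":.115,"housing":.1,"guard":.112,"motor":.1}.get(n,.068); print(n,uv,a,onz(c,uv,z))
save(im,"sand.png",(225,75,370,190),5)
E
```

```text
red [159.0465 156.1512] 86 [0.57   0.3306 0.068 ]
green [176.5263 160.6211] 95 [0.5537 0.2724 0.068 ]
yel [193.8068 164.6364] 88 [0.5391 0.2151 0.068 ]
gun [345.5539 163.5931] 204 [ 0.5269 -0.2771  0.115 ]
housing [263.7903 149.0614] 391 [ 0.5812 -0.0173  0.1   ]
guard [290.6635 131.7715] 731 [ 0.6335 -0.1047  0.112 ]
motor [270.7734 106.732 ] 1112 [ 0.7191 -0.0429  0.1   ]
```

View pics/sand.png

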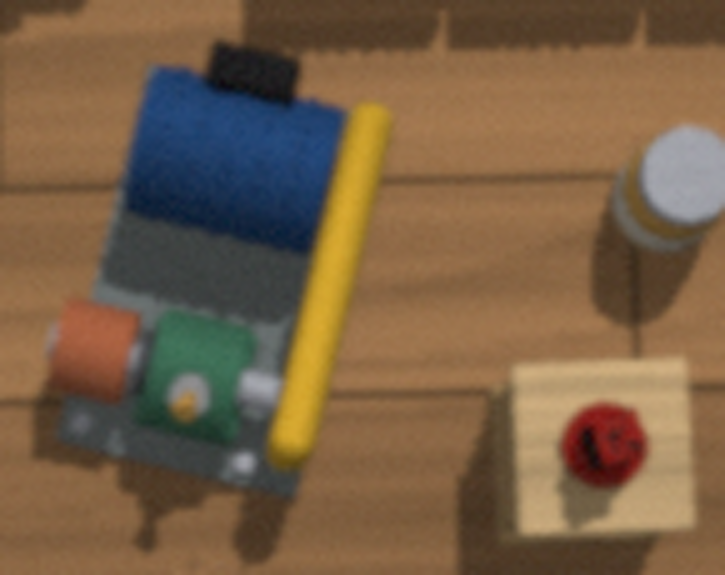

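The crop shows the nipple's brass head at about full-picture pixel (261.6,156) on its aluminium boss. The flange and grip are at (345,163). The glue bottle stands close behind the red button, so I'll measure that clearance.

```bash
python3 - <<'E'
from h import *
im=snapshot("top");c=calibration("top")
uv,a=blob(im,(130,105,155,130),(0,130,60),(8,255,255));print("cap",uv,a,onz(c,uv,.187))
for uv in [(158,137),(165,130),(157,139)]: print(onz(c,uv,0))
print("nip",onz(c,(261.6,156),.127), "jar",onz(c,(363,110),.09))
s=state(); r=R.from_quat(s["eef_rot"]); w=calibration("wrist")
print("cam in tool",r.inv().apply(w["position"]-s["tcp_pos"]),(r.inv()*R.from_quat(w["rotation"])).as_matrix())
# aim: tool down, x axis along -(station y)? tool x to robot
for ang in (180,90,0):
  pass
yaw=np.arctan2(.3306-.2151,.57-.5391);print("station y dir",np.degrees(yaw))
E
```

```text
cap [143.4048 119.0595] 84 [0.6707 0.3511 0.187 ]
[0.6458 0.3493 0.    ]
[0.6697 0.3245 0.    ]
[0.6388 0.3528 0.    ]
nip [ 0.5555 -0.0097  0.127 ] jar [ 0.7042 -0.3444  0.09  ]
cam in tool [ 0.0684 -0.0001 -0.1622] [[-0.     -0.9629 -0.2699]
 [ 1.     -0.0001  0.0002]
 [-0.0002 -0.2699  0.9629]]
station y dir 75.0222794704484
```

Emit:
jog_arm --offset '[[0.0327, -0.0359, 0], [0.0327, -0.0359, 0], [0.0327, -0.0359, 0], [0.0327, -0.0359, 0], [0.0327, -0.0359, 0], [0.0327, -0.0359, 0], [0.0327, -0.0359, 0], [0.0327, -0.0359, 0], [0.0327, -0.0359, 0], [0.0327, -0.0359, 0], [0.0327, -0.0359, 0], [0.0327, -0.0359, 0], [0.0327, -0.0359, 0], [0.0327, -0.0359, 0], [0.0327, -0.0359, 0], [0.0327, -0.0359, 0], [0.0327, -0.0359, 0], [0.0327, -0.0359, 0], [0.0327, -0.0359, 0], [0.0327, -0.0359, 0]]' --angular '[[0, 0, 0], [0, 0, 0], [0, 0, 0], [0, 0, 0], [0, 0, 0], [0, 0, 0], [0, 0, 0], [0, 0, 0], [0, 0, 0], [0, 0, 0], [0, 0, 0], [0, 0, 0], [0, 0, 0], [0, 0, 0], [0, 0, 0], [0, 0, 0], [0, 0, 0], [0, 0, 0], [0, 0, 0], [0, 0, 0]]' --grip '[0, 0, 0, 0, 0, 0, 0, 0, 0, 0, 0, 0, 0, 0, 0, 0, 0, 0, 0, 0]'

```text
time: 2.2
tcp_pos: [0.5693, 0.3313, 0.2103]
eef_rot: [0.978, 0.209, -0.0, 0.0]
contact_force: [1.0, -0.7, 0.2]
finger_gap: 0.002
gripper_force: 0.0
```

Emit:
jog_arm --offset '[[0, 0, 0.04], [0, 0, 0.045], [0, 0, 0.035], [0, 0, 0.01], [0, 0, 0.004], [0, 0, 0.003], [0, 0, 0]]' --angular '[[0, 0, 0], [0, 0, 0], [0, 0, 0], [0, 0, 0], [0, 0, 0], [0, 0, 0], [0, 0, 0]]' --grip '[0, 0, 0, 0, 0, 0, 0]'

```text
time: 2.9
tcp_pos: [0.5706, 0.3296, 0.0757]
eef_rot: [0.978, 0.209, 0.002, -0.0]
contact_force: [0.6, 0.4, 1.4]
finger_gap: 0.002
gripper_force: 0.0
```

Emit:
jog_arm --offset '[[0, 0, 0.002], [0, 0, 0.002], [0, 0, 0]]' --angular '[[0, 0, 0], [0, 0, 0], [0, 0, 0]]' --grip '[0, 0, 0]'

```text
time: 3.2
tcp_pos: [0.5693, 0.3292, 0.0699]
eef_rot: [0.978, 0.209, 0.0, -0.0]
contact_force: [-0.3, -1.1, -1.1]
finger_gap: -0.002
gripper_force: 0.0
```

Emit:
jog_arm --offset '[[0, 0, 0.002], [0, 0, 0]]' --angular '[[0, 0, 0], [0, 0, 0]]' --grip '[0, 0]'

```text
time: 3.4
tcp_pos: [0.569, 0.3292, 0.0673]
eef_rot: [0.978, 0.209, -0.0, 0.0]
contact_force: [-0.4, -0.2, -0.8]
finger_gap: 0.006
gripper_force: 0.0
```

```bash
python3 - <<'E'
from h import *
im=snapshot("wrist");s=state();print(s["tcp_pos"],s["contact_force"],s["time"])
save(im,"w1.png")
print(proj(calibration("wrist"),[s["tcp_pos"]+[0,0,-.011],[.57,.3306,.068]]))
E
```

```text
[0.569  0.3292 0.0674] [ 1.0434  1.2978 -0.4927] 3.45
[[252.7609 228.9573]
 [250.9567 234.7235]]
```

View pics/w1.png

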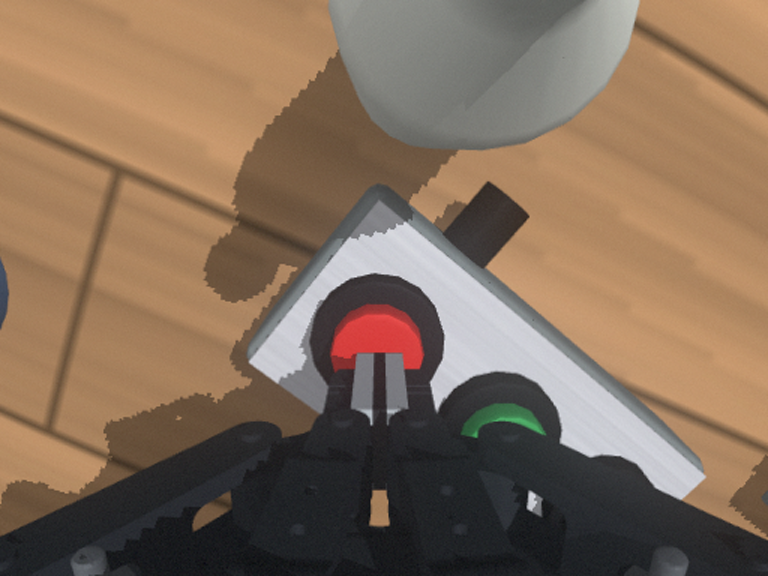

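The picture shows the finger tips at (380,353) over the red button, which is still standing proud in its collar. I'll keep descending in small steps and watch the force.

Emit:
jog_arm --offset '[[0, 0, 0.002], [0, 0, 0.002], [0, 0, 0]]' --angular '[[0, 0, 0], [0, 0, 0], [0, 0, 0]]' --grip '[0, 0, 0]'

```text
time: 3.75
tcp_pos: [0.5689, 0.3291, 0.0631]
eef_rot: [0.978, 0.209, -0.0, 0.0]
contact_force: [0.1, -0.5, 0.1]
finger_gap: -0.001
gripper_force: 0.0
```

```bash
python3 - <<'E'
from h import *
for i in range(3):
  im=snapshot("wrist");s=state();print(s["tcp_pos"],s["contact_force"],s["joint_positions"])
E
```

```text
[0.569  0.3291 0.0633] [ 0.182  -0.0721  0.2884] [ 0.3523  0.4216  1.6229 -0.      1.0977  1.5023]
[0.5691 0.3292 0.0634] [ 0.3087 -1.3628  0.129 ] [ 0.3522  0.4215  1.6227 -0.      1.0977  1.5023]
[0.5692 0.3292 0.0636] [ 0.2452 -0.0875  0.2528] [ 0.3523  0.4213  1.6226 -0.      1.0977  1.5022]
```

Emit:
jog_arm --offset '[[0, 0, 0.002], [0, 0, 0.001], [0, 0, 0]]' --angular '[[0, 0, 0], [0, 0, 0], [0, 0, 0]]' --grip '[0, 0, 0]'

```text
time: 4.2
tcp_pos: [0.569, 0.3292, 0.0603]
eef_rot: [0.978, 0.209, -0.0, 0.0]
contact_force: [-0.6, 0.6, -0.6]
finger_gap: 0.003
gripper_force: 0.0
```

Emit:
jog_arm --offset '[[0, 0, 0.002], [0, 0, 0.001], [0, 0, 0]]' --angular '[[0, 0, 0], [0, 0, 0], [0, 0, 0]]' --grip '[0, 0, 0]'

```text
time: 4.5
tcp_pos: [0.569, 0.3292, 0.0573]
eef_rot: [0.978, 0.209, -0.0, 0.0]
contact_force: [0.3, -0.4, -1.1]
finger_gap: 0.002
gripper_force: 0.0
```

```bash
python3 - <<'E'
from h import *
im=snapshot("wrist");s=state();print(s["tcp_pos"],s["contact_force"]); save(im,"w2.png",(130,100,386,292),3)
E
```

```text
[0.5691 0.3292 0.0574] [0.7366 0.7695 0.6422]
```

View pics/w2.png

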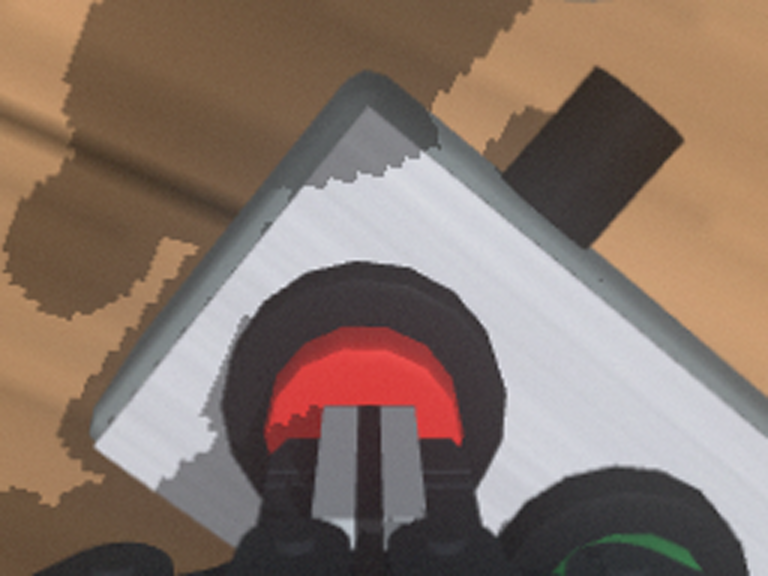

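The finger tips and their shadow almost meet on the red button at about (322,407) in the crop, and the button is still up. I'll go on down.

Emit:
jog_arm --offset '[[0, 0, 0.002], [0, 0, 0.001], [0, 0, 0]]' --angular '[[0, 0, 0], [0, 0, 0], [0, 0, 0]]' --grip '[0, 0, 0]'

```text
time: 4.85
tcp_pos: [0.569, 0.3292, 0.0543]
eef_rot: [0.978, 0.209, -0.0, 0.0]
contact_force: [0.3, 0.4, 0.3]
finger_gap: -0.001
gripper_force: 0.0
```

Emit:
jog_arm --offset '[[0, 0, 0.002], [0, 0, 0.001], [0, 0, 0]]' --angular '[[0, 0, 0], [0, 0, 0], [0, 0, 0]]' --grip '[0, 0, 0]'

```text
time: 5.15
tcp_pos: [0.5691, 0.3292, 0.0515]
eef_rot: [0.978, 0.209, -0.0, 0.0]
contact_force: [-0.8, 0.2, -0.4]
finger_gap: -0.0
gripper_force: 0.0
```

Emit:
jog_arm --offset '[[0, 0, 0.002], [0, 0, 0], [0, 0, 0]]' --angular '[[0, 0, 0], [0, 0, 0], [0, 0, 0]]' --grip '[0, 0, 0]'

```text
time: 5.45
tcp_pos: [0.5694, 0.3293, 0.0499]
eef_rot: [0.978, 0.209, 0.0, -0.0]
contact_force: [-1.1, -0.4, 1.6]
finger_gap: 0.005
gripper_force: 1.1
```

Emit:
jog_arm --offset '[[0, 0, 0.002], [0, 0, 0.001], [0, 0, 0]]' --angular '[[0, 0, 0], [0, 0, 0], [0, 0, 0]]' --grip '[0, 0, 0]'

```text
time: 5.75
tcp_pos: [0.5694, 0.3293, 0.0468]
eef_rot: [0.978, 0.209, 0.0, -0.0]
contact_force: [-0.1, -0.6, 3.3]
finger_gap: 0.002
gripper_force: 2.0
```

Emit:
jog_arm --offset '[[0, 0, 0.002], [0, 0, 0.001], [0, 0, 0]]' --angular '[[0, 0, 0], [0, 0, 0], [0, 0, 0]]' --grip '[0, 0, 0]'

```text
time: 6.05
tcp_pos: [0.5695, 0.3294, 0.0452]
eef_rot: [0.978, 0.209, 0.0, 0.0]
contact_force: [-5.8, -2.0, 11.0]
finger_gap: -0.002
gripper_force: 6.0
```

Pressed: contact came at TCP z of about 0.0515 and the stop at about 0.0455, so the tips sit about 16 mm behind the reported TCP. Next is yellow.

Emit:
jog_arm --offset '[[0, 0, -0.03], [0, 0, -0.03], [-0.025, 0.031, 0], [-0.025, 0.031, 0], [-0.025, 0.031, 0], [0, 0, 0.02], [0, 0, 0.02], [0, 0, 0.01], [0, 0, 0.005], [0, 0, 0.003], [0, 0, 0.002], [0, 0, 0]]' --angular '[[0, 0, 0], [0, 0, 0], [0, 0, 0], [0, 0, 0], [0, 0, 0], [0, 0, 0], [0, 0, 0], [0, 0, 0], [0, 0, 0], [0, 0, 0], [0, 0, 0], [0, 0, 0]]' --grip '[0, 0, 0, 0, 0, 0, 0, 0, 0, 0, 0, 0]'

```text
time: 7.25
tcp_pos: [0.5389, 0.2139, 0.0453]
eef_rot: [0.978, 0.209, -0.0, 0.0]
contact_force: [-5.7, -2.8, 10.2]
finger_gap: -0.001
gripper_force: 4.8
```

Emit:
jog_arm --offset '[[0, 0, -0.04], [0, 0, -0.045], [-0.02, 0.03, -0.03], [-0.02, 0.03, -0.03], [-0.02, 0.03, -0.03], [-0.02, 0.03, -0.03], [-0.02, 0.03, -0.03], [-0.018, 0.028, 0], [-0.018, 0.028, 0], [0, 0, 0], [0, 0, 0]]' --angular '[[0, 0, 0], [0, 0, 0], [0, 0, 0], [0, 0, 0], [0, 0, 0], [0, 0, 0], [0, 0, 0], [0, 0, 0], [0, 0, 0], [0, 0, 0], [0, 0, 0]]' --grip '[0, 0, 1, 1, 1, 1, 1, 1, 1, 1, 1]'

```text
time: 8.35
tcp_pos: [0.4991, -0.0301, 0.2792]
eef_rot: [0.978, 0.208, 0.001, 0.0]
contact_force: [-0.4, 0.4, 0.4]
finger_gap: 1.0
gripper_force: 0.0
```

```bash
python3 - <<'E'
from h import *
import pickle
s=state();c=calibration("wrist");im=snapshot("wrist");print(s["tcp_pos"],s["contact_force"],s["finger_gap"]); save(im,"w3.png")
np.save("w3.npy",im);pickle.dump(c,open("w3.pkl","wb"))
print(proj(c,[[.5555,-.0097,.127]]))
E
```

```text
[ 0.4991 -0.0301  0.2792] [-0.3745  0.4052  0.4154] 1.0004241589036724
[[257.4361 107.9092]]
```

View pics/w3.png

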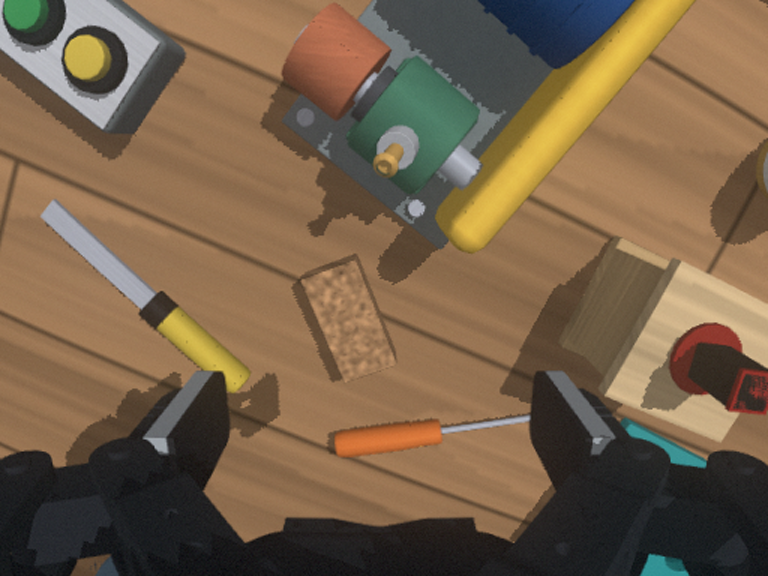

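The wrist view shows the nipple head at (386,160), within 1 px of the prediction. The housing, guard and cork block are clear, and the gun's grip top is at the right edge near (748,390). I'll move over the gun with a mid-way second view of the nipple.

Emit:
jog_arm --offset '[[-0.026, 0.038, -0.003], [-0.026, 0.038, -0.003], [0, 0, 0], [0, 0, 0]]' --angular '[[0, 0, 0], [0, 0, 0], [0, 0, 0], [0, 0, 0]]' --grip '[1, 1, 1, 1]'

```text
time: 8.8
tcp_pos: [0.4826, -0.1202, 0.2846]
eef_rot: [0.978, 0.209, 0.0, -0.0]
contact_force: [-0.1, 0.5, 0.1]
finger_gap: 1.001
gripper_force: 0.0
```

```bash
python3 - <<'E'
from h import *
import pickle
s=state();c=calibration("wrist");im=snapshot("wrist");print(s["tcp_pos"])
np.save("w4.npy",im);pickle.dump(c,open("w4.pkl","wb"))
c3=pickle.load(open("w3.pkl","rb"));i3=np.load("w3.npy")
obs=[]
for cc,ii in ((c3,i3),(c,im)):
    p=proj(cc,[[.5555,-.0097,.127]])[0]; x,y=int(p[0]),int(p[1])
    uv,a=blob(ii,(x-12,y-12,x+12,y+12),(15,130,70),(32,255,255)); print(p,uv,a); obs.append((cc,uv))
print(tri(obs))
# guard yaw in the three pictures: intersect rect edges with z=.112
ct=calibration("top");it=snapshot("top")
for cc,ii,n in ((c3,i3,"w3"),(c,im,"w4"),(ct,it,"top")):
    m=cv2.inRange(cv2.cvtColor(ii,cv2.COLOR_RGB2HSV),np.array((18,120,80)),np.array((32,255,255)))
    k,l,st,ce=cv2.connectedComponentsWithStats(m); g=proj(cc,[[.6335,-.1047,.112]])[0]
    # pick blob with largest area near guard
    j=1+np.argmin([np.hypot(*(ce[q]-g))-st[q,4] for q in range(1,k)])
    pts=np.argwhere(l==j)[:,::-1]; W=np.array([onz(cc,p,.112)[:2] for p in pts[::3].astype(float)])
    cen,sz,an=cv2.minAreaRect(W.astype(np.float32)*1000); v=cv2.boxPoints((cen,sz,an)); print(n,st[j],cen,sz,an)
save(im,"w4.png",(240,0,512,300),2)
E
```

```text
[ 0.4826 -0.1202  0.2846]
[257.4361 107.9092] [259.4107 105.4196] 224
[172.2829  48.7952] [175.395  48.875] 200
[ 0.5575 -0.0105  0.1194]
w3 [ 290    0  174  169 8109] (628.910888671875, -95.3853759765625) (40.576515197753906, 213.42483520507812) 75.04717254638672
w4 [ 222    0  118  117 4450] (592.087646484375, -95.0224609375) (29.00815200805664, 141.37503051757812) 75.08773803710938
top [277  32  42  41 969] (895.107177734375, -133.758056640625) (133.6693572998047, 133.35757446289062) 88.69865417480469
```

View pics/w4.png

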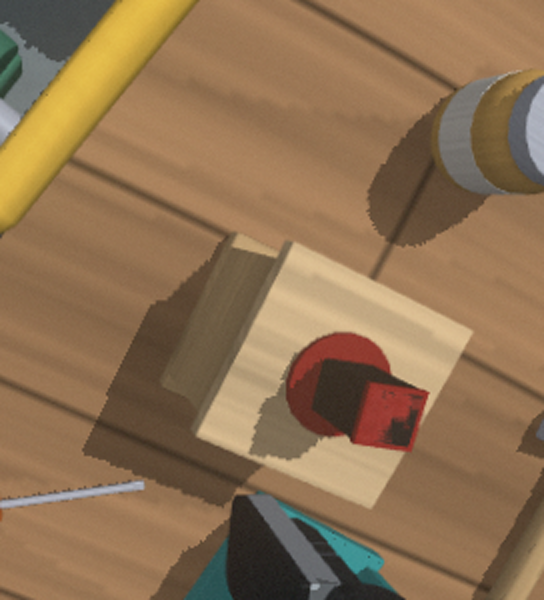

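The crop shows the grip's red top with corners at about (370,381), (427,390), (412,451) and (352,441), above the flange and the wooden stand. The nearest turquoise stand is close below.

```bash
python3 - <<'E'
from h import *
import pickle
from scipy.optimize import least_squares
c3,c4=[pickle.load(open(f"w{k}.pkl","rb")) for k in (3,4)];i3,i4=np.load("w3.npy"),np.load("w4.npy")
Q=[(370,381),(427,390),(412,451),(352,441)]
W=np.array([onz(c4,((u+.5)/2-.5+240,(v+.5)/2-.5),.167) for u,v in Q]);print("grip",W.mean(0),np.linalg.norm(W-np.roll(W,1,0),axis=1))
e=W-np.roll(W,1,0);print("edge yaw mod90",np.degrees(np.arctan2(e[:,1],e[:,0]))%90)
S=[(290,242),(472,330),(372,507),(196,436)]
W=np.array([onz(c4,((u+.5)/2-.5+240,(v+.5)/2-.5),.109) for u,v in S]);print("stand",W.mean(0),np.linalg.norm(W-np.roll(W,1,0),axis=1))
e=W-np.roll(W,1,0);print("yaw mod90",np.degrees(np.arctan2(e[:,1],e[:,0]))%90)
ct=calibration("top");it=snapshot("top")
yaw=np.radians(-15);t=np.radians(25)
xs=np.array([np.cos(yaw),np.sin(yaw),0]);n=-np.sin(t)*xs+np.cos(t)*np.array([0,0,1]);b=np.cross(n,xs);b/=np.linalg.norm(b);a=np.cross(b,n)
th=np.linspace(0,2*np.pi,24,endpoint=False)
mod=np.vstack([r*(np.cos(th)[:,None]*a+np.sin(th)[:,None]*b)+z*n for r,z in ((.006,0),(.008,-.002),(.008,-.005),(.0055,-.008),(.0055,-.028))])
obs=[]
for cc,ii,k in ((c3,i3,12),(c4,i4,12),(ct,it,6)):
    p=proj(cc,[[.5555,-.0097,.127]])[0]; x,y=np.round(p).astype(int)
    hsv=cv2.cvtColor(ii,cv2.COLOR_RGB2HSV);m=cv2.inRange(hsv[y-k:y+k,x-k:x+k],np.array((12,110,60)),np.array((32,255,255)))
    kk,l,st,ce=cv2.connectedComponentsWithStats(m);j=1+np.argmax(st[1:,4]);obs.append((cc,st[j],(x-k,y-k)))
def bb(P,cc):
    q=proj(cc,P+mod);return np.r_[q.min(0),q.max(0)]
def f(P,full=True):
    r=[]
    for cc,s,o in obs:
        q=bb(P,cc);r+=[q[0]-(s[0]+o[0]-.5),q[1]-(s[1]+o[1]-.5),q[2]-(s[0]+s[2]+o[0]-.5),q[3]-(s[1]+s[3]+o[1]-.5)]
    return np.array(r)
r=least_squares(f,[.5555,-.0097,.127],loss="soft_l1");print("nipple",r.x,r.fun.reshape(3,4))
print("axis",n)
E
```

```text
grip [ 0.5272 -0.2765  0.167 ] [0.0279 0.0276 0.0287 0.0298]
edge yaw mod90 [14.7797 15.6294 19.1512 14.2919]
stand [ 0.5268 -0.2768  0.109 ] [0.1084 0.1124 0.1084 0.1111]
yaw mod90 [2.1198 1.6339 1.4646 1.6731]
nipple [ 0.5527 -0.0091  0.1252] [[-0.8964 -1.1455  0.0065  0.4185]
 [-0.6063 -0.3585  6.1127  0.6773]
 [ 0.4755 -0.8001  0.5712  0.6437]]
axis [-0.4082  0.1094  0.9063]
```

Emit:
jog_arm --offset '[[-0.006, 0.0403, 0.015], [-0.006, 0.0403, 0.015], [-0.006, 0.0403, 0.015], [-0.006, 0.0403, 0.015], [0, 0, 0], [0, 0, 0]]' --angular '[[0, 0, 0], [0, 0, 0], [0, 0, 4], [0, 0, 4.5], [0, 0, 0], [0, 0, 0]]' --grip '[1, 1, 1, 1, 1, 1]' --force 60

```text
time: 9.55
tcp_pos: [0.5237, -0.2772, 0.2237]
eef_rot: [0.991, 0.136, -0.001, -0.001]
contact_force: [0.3, 0.4, 0.9]
finger_gap: 1.0
gripper_force: 0.0
```

```bash
python3 - <<'E'
from h import *
y=np.radians(15.6);X=np.array([np.cos(y),np.sin(y),0]);Z=np.array([0,0,-1.]);Rt=R.from_matrix(np.c_[X,np.cross(Z,X),Z])
goto([.527,-.2767,.10],Rt);print(state()["tcp_pos"])
save(snapshot("wrist"),"w5.png")
E
```

```text
off [0.0034 0.0006 0.1237] rot [-0.1065  0.047   0.0759]
[ 0.5237 -0.2772  0.2237]
```

View pics/w5.png

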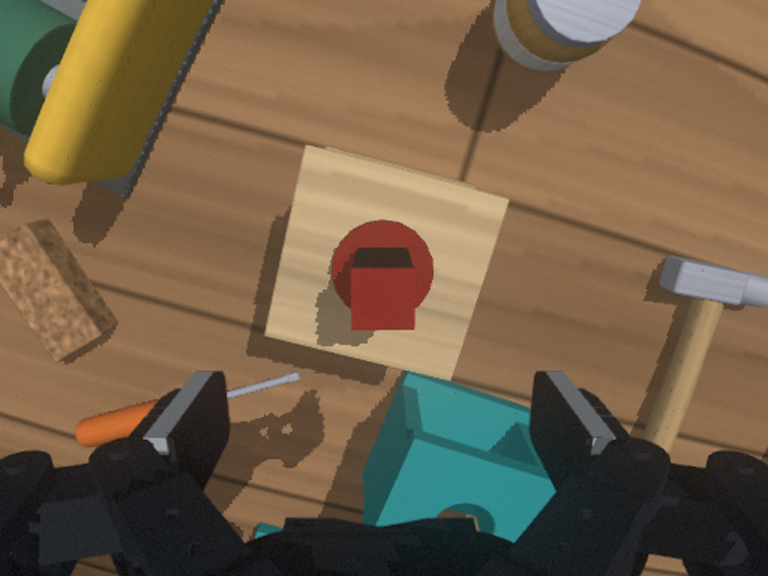

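The wrist view shows the square grip aligned with the jaws and centred between the fingers (column 383 against 381). I'll go down and close.

Emit:
jog_arm --offset '[[0.003, 0, 0.035], [0, 0, 0.04], [0, 0, 0.035], [0, 0, 0.012], [0, 0, 0], [0, 0, 0], [0, 0, 0], [0, 0, 0], [0, 0, 0], [0, 0, 0]]' --angular '[[0, 0, 0], [0, 0, 0], [0, 0, 0], [0, 0, 0], [0, 0, 0], [0, 0, 0], [0, 0, 0], [0, 0, 0], [0, 0, 0], [0, 0, 0]]' --grip '[1, 1, 1, 1, 1, 0, 0, 0, 0, 0]' --force 60

```text
time: 10.6
tcp_pos: [0.5272, -0.278, 0.104]
eef_rot: [0.991, 0.136, 0.001, 0.001]
contact_force: [0.1, 0.3, 4.9]
finger_gap: 0.324
gripper_force: 60.8
```

```bash
python3 - <<'E'
from h import *
im=snapshot("wrist");s=state();print(s["tcp_pos"],s["contact_force"],s["ft_torque"],s["finger_gap"]);save(im,"w6.png")
E
```

```text
[ 0.5272 -0.278   0.104 ] [ 0.8914 -0.0978  4.6572] [0.1332 0.0154 0.0142] 0.3195923615200633
```

View pics/w6.png

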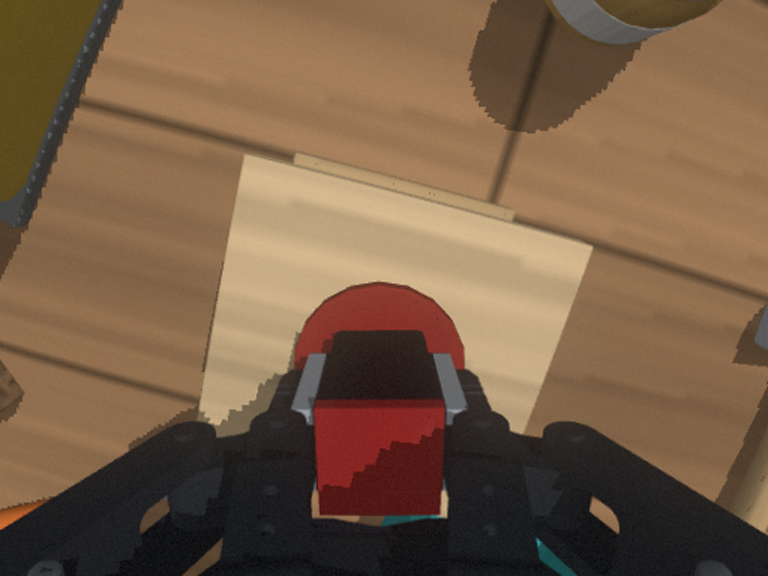

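The grip is held square and flush: the jaws are at 27 mm and the tips are near the flange. I'll lift, carry and tilt.

Emit:
jog_arm --offset '[[0, 0, 0], [0, 0, -0.02], [0, 0, -0.035], [0, 0, -0.035], [0, 0, -0.035], [0, 0, -0.03], [0, 0, 0], [0, 0, 0]]' --angular '[[0, 0, 0], [0, 0, 0], [0, 0, 0], [0, 0, 0], [0, 0, 0], [0, 0, 0], [0, 0, 0], [0, 0, 0]]' --grip '[0, 0, 0, 0, 0, 0, 0, 0]' --force 100

```text
time: 11.45
tcp_pos: [0.5257, -0.2768, 0.2557]
eef_rot: [0.991, 0.136, -0.001, -0.001]
contact_force: [-1.0, 0.3, -5.4]
finger_gap: 0.313
gripper_force: 114.2
```

Emit:
jog_arm --offset '[[0.004, -0.02, 0], [0.0083, -0.039, 0], [0.0083, -0.039, 0], [0.0083, -0.039, 0], [0.0083, -0.039, 0], [0.0083, -0.039, 0], [0.008, -0.039, 0], [0.004, -0.02, 0], [0, 0, 0], [0, 0, 0], [0, 0, 0], [0, 0, 0], [0, 0, 0], [0, 0, 0]]' --angular '[[0, 0, 0], [0, 0, 0], [0, 0, 0], [0, 0, 0], [0, 0, 0], [0, 0, 0], [0, 0, 0], [0, 0, 0], [-3.2, 5.4, 0], [-3.2, 5.4, 0], [-3.2, 5.4, 0], [-3.1, 5.3, 0], [0, 0, 0], [0, 0, 0]]' --grip '[0, 0, 0, 0, 0, 0, 0, 0, 0, 0, 0, 0, 0, 0]'

```text
time: 12.85
tcp_pos: [0.5065, 0.0027, 0.2552]
eef_rot: [0.968, 0.133, 0.197, 0.083]
contact_force: [0.3, 0.1, -3.9]
finger_gap: 0.311
gripper_force: 113.8
```

```bash
python3 - <<'E'
from h import *
s=state();r=R.from_quat(s["eef_rot"]);print(s["tcp_pos"],s["contact_force"],s["finger_gap"],s["joint_positions"])
n=np.array([-.4082,.1094,.9063]);z=r.apply([0,0,1]);print("axis err deg",np.degrees(np.arccos(-z@n)))
k=np.cross(z,-n);print("rot tool deg",np.degrees(r.inv().apply(k)))
H=np.array([.554,-.0095,.126]);print("off",r.inv().apply(H+.111*n-s["tcp_pos"]))
# views
c=calibration("wrist");im=snapshot("wrist");ct=calibration("top");it=snapshot("top");cs=calibration("side");iz=snapshot("side")
m=s["tcp_pos"]-z*.005+z*.091
print("mouth",m,"px top",proj(ct,[m,H]),"side",proj(cs,[m,H]),"wrist",proj(c,[m,H]))
A=cv2.resize(it[100:220,200:360],None,fx=2.5,fy=2.5,interpolation=cv2.INTER_CUBIC);ps=proj(cs,[H])[0].astype(int)
B=cv2.resize(iz[ps[1]-60:ps[1]+60,ps[0]-80:ps[0]+80],None,fx=2.5,fy=2.5,interpolation=cv2.INTER_CUBIC);print("side crop org",ps-[80,60])
C=cv2.resize(im,(400,300));
save(np.vstack([np.hstack([A,B]),np.hstack([C,np.zeros_like(C)])]),"m7.png",f=1)
E
```

```text
[0.5065 0.0027 0.2552] [ 0.267   0.1223 -3.8623] 0.310848029859301 [-0.2061 -0.4205  2.1435 -0.0272  0.9893  1.1017]
axis err deg 0.4597796506705362
rot tool deg [-0.2084  0.2947 -0.    ]
off [-0.0084 -0.0055  0.0269]
mouth [ 0.5412 -0.0065  0.177 ] px top [[260.5911 158.6719]
 [261.5395 156.4989]] side [[285.9209 166.0703]
 [288.4088 176.5022]] wrist [[253.008  191.482 ]
 [247.2856 184.6234]]
side crop org [208 116]
```

View pics/m7.png

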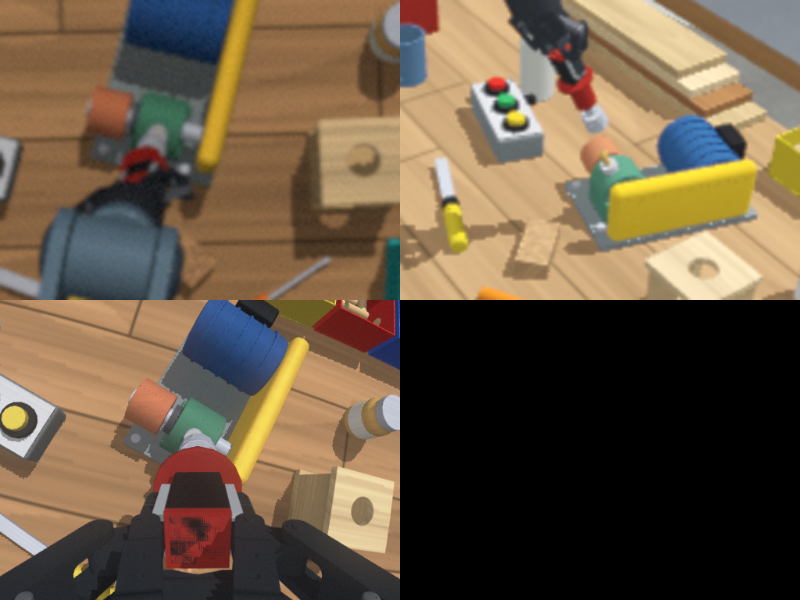

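The composite shows the coupler mouth at side pixel ~(286.8,166.8), about 1 px from prediction, above the nipple head at ~(289.6,178.8). The stand is empty and the gun is straight in the jaws. I'll refine the nipple by fitting with the side view too.

```bash
python3 - <<'E'
from h import *
import pickle
from scipy.optimize import least_squares
c3,c4=[pickle.load(open(f"w{k}.pkl","rb")) for k in (3,4)];i3,i4=np.load("w3.npy"),np.load("w4.npy")
cs=calibration("side");iz=snapshot("side")
yaw=np.radians(-15);t=np.radians(25)
xs=np.array([np.cos(yaw),np.sin(yaw),0]);n=-np.sin(t)*xs+np.cos(t)*np.array([0,0,1]);b=np.cross(n,xs);a=np.cross(b,n)
th=np.linspace(0,2*np.pi,24,endpoint=False)
mod=np.vstack([r*(np.cos(th)[:,None]*a+np.sin(th)[:,None]*b)+z*n for r,z in ((.006,0),(.008,-.002),(.008,-.005),(.0055,-.008),(.0055,-.028))])
obs=[]
for cc,ii,k in ((c3,i3,14),(c4,i4,12),(cs,iz,9)):
    p=proj(cc,[[.5545,-.0095,.12]])[0]; x,y=np.round(p).astype(int)
    m=cv2.inRange(cv2.cvtColor(ii,cv2.COLOR_RGB2HSV)[y-k:y+k,x-k:x+k],np.array((14,120,60)),np.array((32,255,255)))
    kk,l,st,ce=cv2.connectedComponentsWithStats(m);j=1+np.argmax(st[1:,4]);obs.append((cc,st[j],(x-k,y-k)))
    for row in (l==j): print("".join(".#"[int(v)] for v in row))
    print(x-k,y-k)
def f(P):
    r=[]
    for q,(cc,s,o) in enumerate(obs):
        w=proj(cc,P+mod);lo,hi=w.min(0),w.max(0)
        e=[lo[0]-(s[0]+o[0]-.5),lo[1]-(s[1]+o[1]-.5),hi[0]-(s[0]+s[2]+o[0]-.5),hi[1]-(s[1]+s[3]+o[1]-.5)]
        if q==1:e[2]=0
        r+=e
    return np.array(r)
r=least_squares(f,[.5555,-.0097,.127],loss="soft_l1");print("nipple",r.x,r.fun.reshape(3,4))
E
```

```text
............................
..................#####.....
.................#######....
................#########...
...............###########..
..............############..
..............############..
............##############..
.........################...
........#################...
.......#################....
.......################.....
......################......
......################......
......##.#############......
......#..#############......
......##.#############......
.......#.#############......
.......#..############......
............#########.......
..............#..###........
.................##.........
...............##...........
............................
............................
............................
............................
............................
243 95
........................
........................
....................####
..................######
........#####..#########
.......#################
......##################
.....###################
.....###################
.....###################
.......#################
.......#################
........################
.......###############..
........#############...
........############....
.........##########.....
..........#########.....
............#######.....
.............#####......
..........######........
........................
........................
........................
161 39
..................
..................
..................
..................
..................
..................
..................
.........###......
........#####.....
........####......
..........##......
...........#......
..................
..................
..................
..................
..................
..................
279 169
nipple [ 0.5525 -0.0097  0.1262] [[ 0.3859 -0.1313 -0.0003  0.2237]
 [-0.5851 -0.454   0.      0.2669]
 [ 0.0298  0.046   0.313   1.8843]]
```

Emit:
jog_arm --offset '[[-0.0049, -0.0029, 0.003], [-0.0049, -0.0029, 0.003], [0, 0, 0.01], [0, 0, 0.01], [0, 0, 0], [0, 0, 0]]' --angular '[[-0.2, 0.3, 0], [0, 0, 0], [0, 0, 0], [0, 0, 0], [0, 0, 0], [0, 0, 0]]' --grip '[0, 0, 0, 0, 0, 0]'

```text
time: 13.65
tcp_pos: [0.5087, 0.0018, 0.2286]
eef_rot: [0.967, 0.132, 0.202, 0.085]
contact_force: [0.1, 0.3, -3.8]
finger_gap: 0.315
gripper_force: 113.8
```

```bash
cat > chk.py <<'E'
from h import *
s=state();r=R.from_quat(s["eef_rot"]);n=np.array([-.4082,.1094,.9063]);H=np.array([.5525,-.0097,.1262])
z=r.apply([0,0,1]);e=r.inv().apply(H+.074*n-.005*n-s["tcp_pos"])
print("t",s["time"],"to-seat off",e,"ang",np.degrees(r.inv().apply(np.cross(z,-n))),"F tool",r.inv().apply(s["contact_force"]),"M",s["ft_torque"],"gap",s["finger_gap"])
E
python3 chk.py; python3 - <<'E'
from h import *
cs=calibration("side");iz=snapshot("side");s=state();z=R.from_quat(s["eef_rot"]).apply([0,0,1])
p=proj(cs,[s["tcp_pos"]+z*(.086-.008)])[0];print("coupler centre pred",p);x,y=p.astype(int);k=9
h=cv2.cvtColor(iz,cv2.COLOR_RGB2HSV)[y-k:y+k,x-k:x+k]
for row in h: print(" ".join(f"{a}/{v}" for _,a,v in row[::1]))
E
```

```text
t 13.65 to-seat off [-0.002  -0.0015  0.0429] ang [ 0.139  -0.2238  0.    ] F tool [-1.1737 -1.104   3.4275] M [ 0.1554  0.5269 -0.0308] gap 0.31491858945148854
coupler centre pred [285.7334 170.142 ]
138/146 178/119 191/116 189/119 187/120 186/129 190/141 194/154 191/167 183/180 140/190 106/200 99/211 97/219 96/222 96/223 95/226 95/229
119/175 160/129 185/117 184/118 191/119 190/122 188/134 190/148 194/162 183/176 137/194 108/194 100/198 100/209 97/218 98/222 96/224 95/226
103/200 138/146 179/118 186/118 192/118 185/120 189/128 189/142 186/156 160/174 105/207 93/214 99/200 103/196 99/206 98/217 96/220 96/223
100/206 119/175 158/129 184/118 189/119 189/119 188/122 187/135 158/152 84/179 39/208 50/221 76/218 96/204 104/194 101/204 97/214 97/220
101/213 104/203 136/150 172/123 184/119 182/119 176/122 148/131 80/157 15/185 8/213 5/215 26/223 78/221 98/208 103/195 102/202 99/211
100/217 102/211 112/191 132/160 119/142 72/139 82/130 54/132 11/166 14/203 14/218 14/222 6/218 61/219 93/222 99/212 103/196 102/197
97/220 96/217 99/212 97/207 55/200 6/200 14/168 16/147 17/161 16/194 15/218 15/2
[... 789 characters left out ...]
123/235 120/229
98/219 99/216 99/213 100/212 100/210 116/191 113/176 26/145 11/140 9/143 9/146 15/156 70/193 106/223 120/233 122/236 123/237 123/233
97/223 99/219 99/216 99/211 106/199 128/173 131/170 99/168 58/159 69/173 75/181 83/190 115/216 124/228 124/233 123/235 123/236 121/236
97/226 97/223 99/220 99/213 118/183 133/165 134/166 130/174 124/185 126/197 123/205 123/211 130/210 129/221 126/235 123/232 123/231 123/232
97/228 95/227 97/223 98/216 122/173 136/158 135/162 134/171 133/182 132/193 130/202 133/200 137/192 133/215 130/221 125/202 120/187 113/182
96/228 97/228 95/227 99/220 123/172 136/157 135/160 134/167 133/177 131/189 132/197 136/182 140/175 138/192 130/206 77/173 34/164 61/175
```

Emit:
jog_arm --offset '[[-0.002, -0.0015, 0], [0, 0, 0.008], [0, 0, 0.008], [0, 0, 0.008], [0, 0, 0], [0, 0, 0]]' --angular '[[0.1, -0.2, 0], [0, 0, 0], [0, 0, 0], [0, 0, 0], [0, 0, 0], [0, 0, 0]]' --grip '[0, 0, 0, 0, 0, 0]'

```text
time: 14.3
tcp_pos: [0.5164, 0.0, 0.2059]
eef_rot: [0.967, 0.133, 0.2, 0.084]
contact_force: [-0.3, 0.3, -3.6]
finger_gap: 0.316
gripper_force: 113.8
```

```bash
python3 chk.py
```

```text
t 14.3 to-seat off [0.0001 0.0002 0.019 ] ang [ 0.0415 -0.0332 -0.    ] F tool [-1.5169 -1.1049  3.1555] M [0.195  0.597  0.0151] gap 0.31558760984566364
```

Emit:
jog_arm --offset '[[0, 0, 0.003], [0, 0, 0.003], [0, 0, 0.002], [0, 0, 0]]' --angular '[[0, 0, 0], [0, 0, 0], [0, 0, 0], [0, 0, 0]]' --grip '[0, 0, 0, 0]'

```text
time: 14.7
tcp_pos: [0.5197, -0.0008, 0.1988]
eef_rot: [0.967, 0.133, 0.2, 0.084]
contact_force: [-0.5, 0.7, -4.5]
finger_gap: 0.307
gripper_force: 113.8
```

```bash
python3 chk.py
```

```text
t 14.7 to-seat off [0.     0.0001 0.0112] ang [ 0.0527 -0.0517  0.    ] F tool [-1.854  -1.7836  3.7488] M [0.1945 0.5713 0.0082] gap 0.3068786665557748
```

Emit:
jog_arm --offset '[[0, 0, 0.002], [0, 0, 0.002], [0, 0, 0.002], [0, 0, 0]]' --angular '[[0, 0, 0], [0, 0, 0], [0, 0, 0], [0, 0, 0]]' --grip '[0, 0, 0, 0]'

```text
time: 15.1
tcp_pos: [0.5221, -0.0016, 0.1932]
eef_rot: [0.967, 0.133, 0.2, 0.084]
contact_force: [-0.1, 0.3, -5.5]
finger_gap: 0.311
gripper_force: 113.8
```

```bash
python3 chk.py
```

```text
t 15.1 to-seat off [0.0002 0.0001 0.0051] ang [ 0.0571 -0.0352  0.    ] F tool [-2.0625 -1.5124  4.9238] M [ 0.0459  0.5312 -0.0761] gap 0.3107468967875251
```

Emit:
jog_arm --offset '[[0, 0, 0.003], [0, 0, 0.003], [0, 0, 0]]' --angular '[[0, 0, 0], [0, 0, 0], [0, 0, 0]]' --grip '[0, 0, 0]'

```text
time: 15.4
tcp_pos: [0.525, -0.0021, 0.189]
eef_rot: [0.967, 0.133, 0.2, 0.084]
contact_force: [-6.2, 1.5, 3.6]
finger_gap: 0.314
gripper_force: 115.2
```

```bash
python3 chk.py
```

```text
t 15.4 to-seat off [-0.0007 -0.0001 -0.    ] ang [ 0.0597 -0.0862  0.    ] F tool [-3.7645 -2.002  -5.9955] M [0.3925 1.2579 0.0174] gap 0.31423894447801737
```

Emit:
jog_arm --offset '[[0, 0, 0.003], [0, 0, 0.003], [0, 0, 0]]' --angular '[[0, 0, 0], [0, 0, 0], [0, 0, 0]]' --grip '[0, 0, 0]'

```text
time: 15.7
tcp_pos: [0.5279, -0.0028, 0.1844]
eef_rot: [0.967, 0.133, 0.201, 0.085]
contact_force: [-8.1, 2.2, 7.5]
finger_gap: 0.314
gripper_force: 115.4
```

```bash
python3 chk.py
```

```text
t 15.7 to-seat off [-0.0014 -0.0004 -0.0054] ang [ 0.0943 -0.1544 -0.    ] F tool [ -3.805   -2.2725 -10.3238] M [0.3108 1.2817 0.0168] gap 0.31388024205918064
```

Emit:
jog_arm --offset '[[0, 0, 0.003], [0, 0, 0.003], [0, 0, 0]]' --angular '[[0, 0, 0], [0, 0, 0], [0, 0, 0]]' --grip '[0, 0, 0]'

```text
time: 16.0
tcp_pos: [0.5305, -0.0034, 0.1794]
eef_rot: [0.967, 0.133, 0.201, 0.085]
contact_force: [-9.7, 1.9, 9.0]
finger_gap: 0.313
gripper_force: 115.7
```

```bash
python3 chk.py
```

```text
t 16.0 to-seat off [-0.0017 -0.0006 -0.0111] ang [ 0.1076 -0.1788  0.    ] F tool [ -4.6866  -1.9862 -12.3725] M [ 0.3823  1.4088 -0.0222] gap 0.3132117387421789
```

Emit:
jog_arm --offset '[[0, 0, 0.0015], [0, 0, 0], [0, 0, 0], [0, 0, 0]]' --angular '[[0, 0, 0], [0, 0, 0], [0, 0, 0], [0, 0, 0]]' --grip '[0, 0, 0, 0]'

```text
time: 16.4
tcp_pos: [0.5311, -0.0036, 0.1784]
eef_rot: [0.967, 0.133, 0.201, 0.085]
contact_force: [-8.9, 2.4, 9.3]
finger_gap: 0.315
gripper_force: 115.9
```

```bash
python3 chk.py; python3 - <<'E'
from h import *
F=[]
for i in range(6):
    snapshot("side");s=state();F.append(np.r_[R.from_quat(s["eef_rot"]).inv().apply(s["contact_force"]),s["tcp_pos"]])
print(np.array(F).mean(0))
# side view: red barrel/flange vs predicted positions of gun parts, slip check
cs=calibration("side");iz=snapshot("side");z=R.from_quat(s["eef_rot"]).apply([0,0,1]);o=s["tcp_pos"]-z*.005
P=proj(cs,[o-z*.003,o+z*.02,o+z*.045,[.5525,-.0097,.1262]]);print(P)
p=P[1].astype(int);h=cv2.cvtColor(iz,cv2.COLOR_RGB2HSV)[p[1]-14:p[1]+22,p[0]-14:p[0]+18];print(p-14)
for r in h: print("".join("R" if (H<8 or H>170) and S>130 and V>50 else "k" if V<55 else "w" if S<60 and V>110 else "g" if 50<H<95 and S>80 else "y" if 14<H<32 and S>150 else "." for H,S,V in r))
E
```

```text
t 16.4 to-seat off [-0.0017 -0.0006 -0.0123] ang [ 0.1095 -0.1777  0.    ] F tool [ -3.7371  -2.2811 -12.3186] M [ 0.3424  1.5023 -0.0619] gap 0.3147339828752482
[ -4.7381  -2.5367 -12.7592   0.5311  -0.0036   0.1784]
[[282.5075 164.7389]
 [284.6983 168.9233]
 [287.027  173.372 ]
 [288.1258 176.607 ]]
[270 154]
.k..RRR.....kkk.................
...RRRRR...kkk..................
...RRRRR.kkkkk..................
....RRRRR.kkkk..................
......RRR.......................
.....kkkk.ww....................
......kkkk.w.....R..............
.......kkk.ww....RR.............
.......kkkk.w....RRR............
........kkk.ww...RRR............
........kkkk.ww.RRRR............
.......R.kkkk..RRRRR............
.......RRR..k.RRRRR.............
.......RRRRRRRRRRRR.............
.......RRRRRRRRRRRR.............
........RRRRRRRRRRRR............
...........RRRRRRRRR............
............RRRRRRRRR...........
............RRRRRRRRR...........
.............RRRRRRR.w..........
.............RRRRRRR.ww.........
.............RRRRRR.wwww........
..................wwwwww........
...............wwwwwwwwww.......
...............wwwwwwwwwww..w...
...............wwwwwwwwwwgggg.w.
................wwwwwwwww.gggg..
................wwwwwwwww.gggggw
................wwwwwwwwwwgggggg
...............wggwwwwwwwwgggggg
...............wgg.wwwwww.gggggg
...............ggggwwwwwgggggggg
..............wggggg..gggggggggg
.............w.ggggggggggggggg..
......wwwwwwwwggggggggggg......y
....wwwwwwwwwwggggggggg..yyyyyyy
```

```bash
python3 -c "
from plant import *
print(close_job())"
```

```text
the job is handed in; nothing more can be done
None
```

I pressed red and then yellow to their stops without going near green. The gun is gripped and its coupler sits over the nipple, held against the spring with the nozzle about 12 mm in (estimated from arm position and about 16 N of push); the job is handed in but no verdict came back.

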